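# Undo the two-stage catch of the drawing-supply case

### The arm

A 6-joint arm with a two-finger parallel gripper is mounted at the origin on the work surface. World frame = base frame: x ahead of the robot, y to its left, z up, the work surface at z = 0. Lengths are in m, angles in degrees, forces in N, time in s.
With the tool pointing down it reaches from about 0.25 to 0.725 m from the base axis. Payload 9.7 kg.
Tool frame: the origin (TCP) lies between the finger pads; the fingertips stand env.tcp_to_tips ahead of it and the grasp point (between the pads) lies 2 mm behind it (env.tcp_to_tips is the distance from the TCP to the fingertips, in m); z points along the fingers, y is the line along which they close (so a half turn about z gives the same grasp; the last joint's range is limited). The gripper opens to 85 mm and grips with 20 to 120 N. Pads are 22 mm wide; open, the fingers measure 114 mm over their backs; the gripper's body (76 mm by 85 mm) begins 54 mm behind the grasp point. The pads swing forward as they close: fully open they stand 13 mm farther back than shut.
Start: joints at [-67.437, 4.979, 10.078, 95.1, 0, 90], TCP at [0.211, -0.508, 0.248] pointing down, gripper open.
Joint ranges: [-179.16, 179.16], [-48.56, 103.87], [-65.8, 70.77], [-126.05, 130.52], [-82.76, 87.17], [-180, 180]. Speed limits (degrees/s): [127.2, 127.2, 147.25, 180, 180, 180].

### API

Orientations are given as a 3x3 rotation matrix whose columns are the frame's x, y, z axes.
In Python, from cell import observe, vision, env gives the robot as it stands.
- The arm moves only by the tool arm_command, never from a script. Its argument "targets" is a list that holds one entry, the list of rows, each a list of 6 numbers: the shift along the tool's x, y, z in mm, then the turn, a rotation vector about the tool's x, y, z in rad. In form: [[[dx, dy, dz, rx, ry, rz], ...]]. A call has 1 to 8 rows; each row shifts and turns the commanded pose from where the row before left it, along the tool's axes as they then stand; what a row does not reach is not made up. A row lasts 1/10 s, in which the tool goes at most 50 mm and 8.59 degrees, less where a joint would pass 70% of its speed; a pose out of reach is approached as far as the arm can. A call is refused whole if a number of a shift passes 50 or a number of a turn 0.15, either way. A call with a gripper value outside its range is refused whole. "grip" is the opening, from -1 (shut) to 1 (fully open), so that 0 is half open, set as the call begins (left out, the last holds). The fingers move at their own pace and stop on an object; the grip force is fixed at half the most. Time passes only in rows, so rows that do not move let the fingers close. It gives the time, the measured TCP pose, the force, the opening and the grip force at its end, in the units of the state.
- observe(): the state, without advancing time (a new reading comes with each control period).
- vision.snapshot(name): name is "side" or "top"; returns the picture (384x512x3 uint8, blue, green, red); there is no depth.
- vision.calibration(name): a dict with "fx", "fy", "cx", "cy" (pixels), "k1" (the pictures are not rectified: a ray, as slopes to the right and down, at radius r is drawn at 1 + k1 r^2 times it, then the intrinsics apply), "eye" and "orientation" of the camera in the world. Camera axes: x right, y down, z forward; pixel columns grow to the right and rows downward; lengths in m; the calibration is good to about 2 mm. A picture is of the moment at which its call begins. calibration takes no time and is no camera call.
- env.finish_job(): hands the job in; it is judged then, once.
The state is a dict: "clock": time; "joint_pos": joint angles; "qvel": joint speeds; "joint_efforts": joint torques, N m; "eef_pos": TCP position; "tcp_rot": TCP orientation; "ft_force": force on the tool from outside, world axes, zero at the start; "moment": the same for the moment, N m; "grip_width": finger opening in m; "grip_force": force on a finger pad.
Only numpy, scipy, OpenCV 4.12 (cv2) and the standard library are available. Lean on these libraries where they do the work, as an engineer would, in place of code of your own. Each camera call takes 0.05 s, during which the arm holds its last target. There are 200 camera calls.

### The job

Undo the catch of the wooden supply case: press the spring thumb plate of its safety tab gently down, feel for the depth at which the tab comes free to slide, and slide it away from the latch lever to its stop, where the plate springs up again when let go. Then lift the latch lever by its crossbar until it stands upright, and let go; do not force the tab or the locked lever (about 20 N bends the tab), and leave the other things where they are.

Things in the scene. Friction and masses are not known exactly. Their poses are not given: they have to be found in the camera images.
- case: Closed light-wood supply case, dark steel corners, fixed. Origin on the table: the case reaches x -25 to +195 mm, y -140 to +200 mm about it, lid top at z 90. x points from the front edge (catch side) to the back, y along that edge, z up. Steel catch on the lid along the front edge: lever at y 0, safety tab at y +75, a slotted gate up to 29 mm above the lid behind it, x +21 to +40.
- thumb_plate (a point): Centre of the top of the safety tab's flat steel thumb plate, 34 (case x) by 44 mm (case y), 132 mm above the table when up. Axes as the case. An upright lip, 12 mm high, 4 mm thick, stands across its +y end, inner face 22 mm from this point: closed fingertips standing on the plate can push the lip. More than 20 N on the tab in any direction bends it.
- safety_tab (a joint): Slide of the tab along case +y, away from the lever, m: 0 to 0.003 at the start (locked, its tongue over the lever bar), stopped by the gate at 0.004 at a wrong depth, 0.024 at its rigid stop. Its tongue is clear of the lever from 0.018; from 0.020 it is past the gate, and the plate springs up when let go and locks it open. Own friction 2.5 N.
- tab_thumb (a joint): How far the thumb plate is pressed down, m: 0 up, 0.0155 bottomed; spring of 3 N plus 0.55 N per mm. A lug under it must pass the slot of the fixed gate after 1 to 4 mm of slide: it passes only within about 1 mm either side of one depth, which differs each time, 2.5 to 13.5 mm down, and must be felt for. Higher or deeper, the tab stops hard at the gate.
- latch (a joint): Angle of the latch lever, rad: 0 flat on the lid, growing as its crossbar end is lifted up and back, 1.5 at its stop (upright). Stays where it is left; needs about 2 N at the crossbar. While locked it has only about 0.03 rad of play.
- latch_bar (a point): Centre of the round steel crossbar at the lever's free end, 16 mm thick, 30 mm long along case y; when flat it is 26 mm out from the case front and 105 mm above the table. The lever behind it is only 12 mm wide, so the bar's two flat ends can be pinched along case y from above, and it turns between the pads as it is lifted. 96 mm from the hinge.
- latch_hinge (a point): Centre of the lever's hinge, whose axis is case y: 102 mm above the table, 95.9 mm behind and 3 mm below the crossbar when the lever is flat. Does not move.
- tape_roll: Bystander: roll of masking tape, 96 mm across, 25 mm high, lying on the back of the lid. Origin under its centre.
- eraser: Bystander: white block 45 by 22 by 14 mm on the back of the lid. Origin under its centre.
- ink_bottle: Bystander: jar 52 mm across, 75 mm high, on the table. Origin under its centre.
- water_cup: Bystander: cup 76 mm across, 95 mm high, on the table. Origin under its centre.
- pencil_box: Bystander: flat black box 75 by 200 by 18 mm on the table. Origin under its centre.
- charcoal_tin: Bystander: flat tin 60 by 110 by 22 mm on the table. Origin under its centre.

How it is judged:
By the outcome, as a careful person would: the job done as asked, in the order asked, and still so for the second after the job is handed in, with the robot touching nothing.
It also fails if it takes over 72 s, if anything falls off the work surface, if the arm or the gripper's body presses on something with over 40 N, if the wrist force passes 120 N, or if a joint passes its speed limit or range.

## Working session

There is one attempt and no reset: what is moved stays moved. The work goes in short steps, Python scripts to look and compute and a tool call to move; the robot and the scene stay as the last step left them, time stands still between calls to the robot, and variables do not carry over. Pictures are saved under pics/ and viewed, at most 10 in all, crops included, and the job is handed in when it is done.

Besides the shell and the picture viewer there is one more tool, called after ">>>" by a JSON object that holds its "op" and its "data", one argument or row to a line. arm_command: Moves the arm, as the interface text tells. Its arguments: {"type":"object","properties":{"targets":{"type":"array"},"grip":{"type":"number"}},"required":["targets"]}

```bash
ls; mkdir -p pics
python3 - <<'E'
from cell import observe, vision, env
import cv2
s=observe();print(s,env.tcp_to_tips)
for n in("side","top"):
    cv2.imwrite(f"pics/{n}0.png",vision.snapshot(n));print(vision.calibration(n))
E
```

```text
pics
{'clock': 0.0, 'joint_pos': array([-6.74357991e+01,  5.01152234e+00,  1.00351862e+01,  9.50955831e+01,
       -5.17120546e-04,  9.00008336e+01]), 'qvel': array([-0.11223374, -0.10332716,  0.05680312, -0.06417471,  0.01529581,
       -0.09868353]), 'joint_efforts': array([ 2.45891359e-03, -5.20392680e+01,  4.64802361e+01,  1.60681171e-02,
        1.26129103e-04,  4.30378591e-06]), 'eef_pos': array([ 0.21097639, -0.50773845,  0.24758552]), 'tcp_rot': array([[ 9.23455727e-01,  3.83704678e-01, -4.89988091e-04],
       [ 3.83704990e-01, -9.23455004e-01,  1.15567589e-03],
       [-9.04371067e-06, -1.25522639e-03, -9.99999212e-01]]), 'ft_force': array([-0.86009475, -0.58130833, -0.94397953]), 'moment': array([ 0.03776979, -0.027581  , -0.02914775]), 'grip_force': 0.0, 'grip_width': 0.08523538327936558} 0.017
{'fx': 361.4341846951225, 'fy': 361.4341846951225, 'cx': 257.6554111566422, 'cy': 188.9852165139449, 'k1': -0.010906295370980236, 'eye': array([0.48148943, 0.78212095, 1.03407025]), 'orientation': array([[-0.99596206, -0.06676316,  0.06001875],
       [-0.08976613,  0.75004777, -0.6552636 ],
       [-0.00126946, -0.65800534, -0.75301219]])}
{'fx': 498.97366014965337, 'fy': 498.97366014965337, 'cx': 247.32473774819314, 'cy': 195.00866588072847, 'k1': -0.10767630085519014, 'eye': array([0.26636519, 0.00563577, 1.47343279]), 'orientation': array([[ 8.46682122e-04, -9.79817694e-01,  1.99891394e-01],
       [-9.99989656e-01, -1.72286434e-03, -4.20938383e-03],
       [ 4.46881451e-03, -1.99885762e-01, -9.79809018e-01]])}
```

View pics/side0.png

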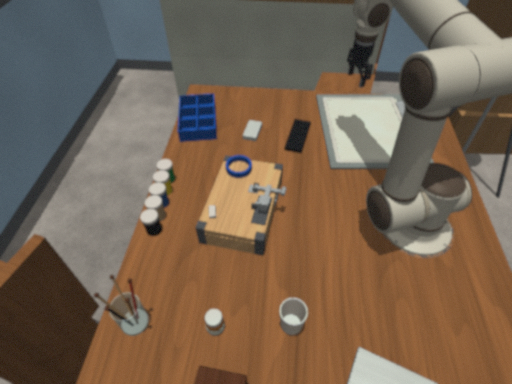

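View pics/top0.png

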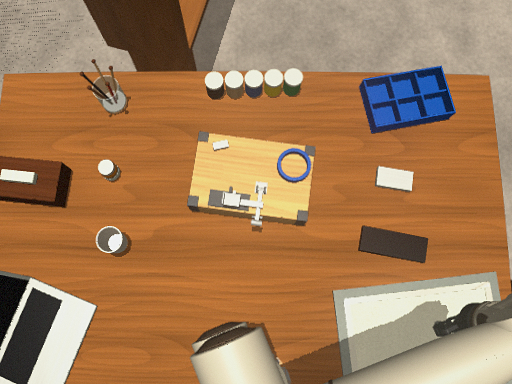

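The case lies near the top picture's centre (190–315, 132–225). The crossbar is near (257,224), the tab around (228,199), and the front faces the robot. I'll enlarge both views.

```bash
python3 - <<'E'
import cv2,numpy as np
t=cv2.imread("pics/top0.png")[125:235,180:325]; s=cv2.imread("pics/side0.png")[145:260,185:300]
a=cv2.resize(t,None,fx=5.5,fy=5.5,interpolation=cv2.INTER_CUBIC)
for i in range(0,145,20): cv2.putText(a,str(180+i),(int(i*5.5),10),0,.4,(0,0,255)); cv2.line(a,(int(i*5.5),0),(int(i*5.5),600),(0,0,255),1)
for i in range(5,110,20): cv2.putText(a,str(125+i),(0,int(i*5.5)),0,.4,(0,0,255)); cv2.line(a,(0,int(i*5.5)),(800,int(i*5.5)),(0,0,255),1)
cv2.imwrite("pics/t1.png",a[:600,:800])
E
cat > h.py <<'E'
import numpy as np,cv2
from cell import observe,vision,env
def K(n):
    c=vision.calibration(n);return c,np.array([[c['fx'],0,c['cx']],[0,c['fy'],c['cy']],[0,0,1.]]),np.array([c['k1'],0,0,0,0.])
def px2w(n,uv,z):
    c,k,d=K(n);p=cv2.undistortPoints(np.array([[uv]],float),k,d)[0,0]
    r=c['orientation']@np.array([p[0],p[1],1]);return c['eye']+r*(z-c['eye'][2])/r[2]
def w2px(n,P):
    c,k,d=K(n);R=c['orientation'].T;return cv2.projectPoints(np.array(P,float).reshape(-1,3),cv2.Rodrigues(R)[0],-R@c['eye'],k,d)[0][:,0]
E
```

```text
(no output)
```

View pics/t1.png

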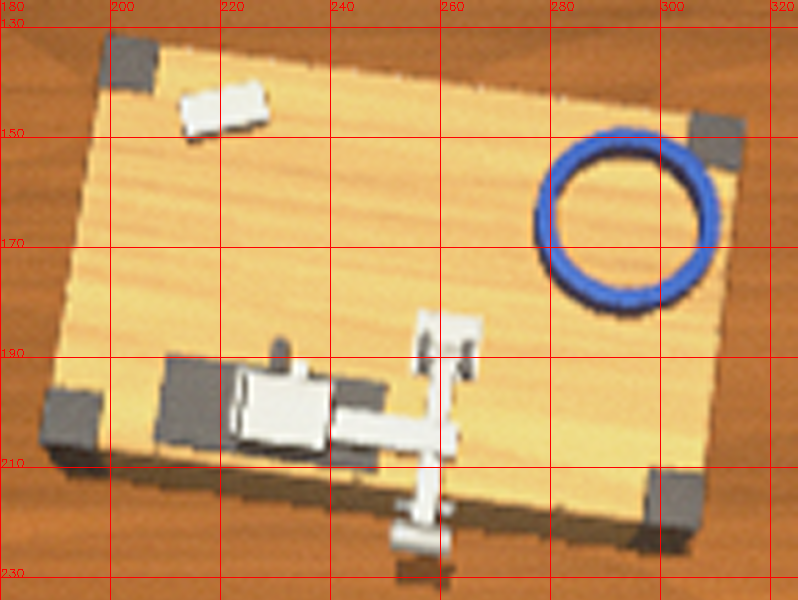

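The four lid corners, crossbar (~422,538 in the crop) and plate (~285,410) are clear. I'll fit the case pose to the corners.

Run:
```python
from h import *
from scipy.optimize import least_squares
f=lambda q:(180+(q[0]+.5)/5.5-.5,125+(q[1]+.5)/5.5-.5)
C=[(105,33),(745,118),(697,528),(40,447)]
M=np.array([(.195,.2),(.195,-.14),(-.025,-.14),(-.025,.2)])
W=np.array([px2w("top",f(c),.09)[:2] for c in C]);print(W)
def T(p,m): c,s=np.cos(p[2]),np.sin(p[2]);return np.asarray(m)@np.array([[c,s],[-s,c]])+p[:2]
r=least_squares(lambda p:(T(p,M)-W).ravel(),[.4,0,0]);print(r.x,np.degrees(r.x[2]),r.fun.reshape(-1,2))
p=r.x
bar=np.array([px2w("top",f((422,538)),.113),px2w("top",f((285,410)),.132)]);print("seen bar,plate in world",bar)
c,s=np.cos(p[2]),np.sin(p[2]);print("in case",(bar[:,:2]-p[:2])@np.array([[c,-s],[s,c]]))
# side check
import cv2
im=cv2.imread("pics/side0.png")
print("side lid px",w2px("side",np.c_[T(p,M),[.09]*4]), w2px("side",[[*T(p,[-.051,0]),.105]]))
```

```text
[[ 0.73988988  0.14157121]
 [ 0.69377876 -0.19646251]
 [ 0.47560592 -0.16595889]
 [ 0.51705619  0.17018185]]
[ 0.5184039  -0.03136205 -0.13037419] -7.469890880282417 [[-2.13984985e-03  1.83968871e-05]
 [-2.30482093e-04  9.37593243e-04]
 [-1.90577379e-04 -9.64887711e-04]
 [ 2.56090932e-03  8.89758072e-06]]
seen bar,plate in world [[ 0.46696373 -0.02503338  0.113     ]
 [ 0.52841603  0.0434577   0.132     ]]
in case [[-0.05182637 -0.00041253]
 [ 0.00020021  0.0754864 ]]
side lid px [[195.69990369 227.9704989 ]
 [225.27445245 155.54711225]
 [282.72853215 164.51424094]
 [263.54368041 240.77401328]] [[283.33164247 191.06587011]]
```

>>> {"op": "arm_command", "data": {
  "targets": [
    [[15,-12,0,0,0,0.1],[15,-12,0,0,0,0],[0,0,0,0,0,0]]
  ],
  "grip": -1
}}

```text
clock: 0.4
eef_pos: [0.2319, -0.474, 0.2482]
tcp_rot: [[0.957, 0.291, 0.0], [0.291, -0.957, 0.001], [0.0, -0.001, -1.0]]
ft_force: [-0.5, -0.5, 0.8]
grip_width: 0.0441
grip_force: 0.0
```

```bash
python3 -c "
from cell import observe
s=observe();print(s['joint_pos'],s['tcp_rot'],s['eef_pos'])"
```

```text
[-6.39405535e+01  1.92763770e+00  6.87281710e+00  9.49752974e+01
  1.81100404e-02  9.91479072e+01] [[ 9.56755035e-01  2.90894826e-01  5.30234253e-05]
 [ 2.90894741e-01 -9.56754867e-01  6.11073815e-04]
 [ 2.28488631e-04 -5.69223714e-04 -9.99999812e-01]] [ 0.23188388 -0.47399028  0.24824984]
```

>>> {"op": "arm_command", "data": {
  "targets": [
    [[0,0,0,0,0,-0.15],[0,0,0,0,0,-0.15],[0,0,0,0,0,-0.15],[0,0,0,0,0,-0.15],[0,0,0,0,0,-0.15],[0,0,0,0,0,-0.15],[0,0,0,0,0,-0.15],[0,0,0,0,0,-0.15]]
  ]
}}

```text
clock: 1.2
eef_pos: [0.2309, -0.4756, 0.2479]
tcp_rot: [[0.071, 0.998, -0.0], [0.998, -0.071, 0.0], [0.0, -0.0, -1.0]]
ft_force: [0.6, -0.5, 0.0]
grip_width: -0.0004
grip_force: 0.0
```

>>> {"op": "arm_command", "data": {
  "targets": [
    [[0,0,0,0,0,-0.15],[0,0,0,0,0,-0.15],[0,0,0,0,0,-0.15],[0,0,0,0,0,-0.15],[0,0,0,0,0,-0.15],[0,0,0,0,0,-0.15],[0,0,0,0,0,-0.15],[0,0,0,0,0,-0.15]]
  ]
}}

```text
clock: 2.0
eef_pos: [0.2308, -0.4756, 0.2479]
tcp_rot: [[-0.904, 0.427, -0.0], [0.427, 0.904, 0.0], [0.001, 0.0, -1.0]]
ft_force: [0.7, 0.2, 0.1]
grip_width: -0.0001
grip_force: 0.0
```

>>> {"op": "arm_command", "data": {
  "targets": [
    [[0,0,0,0,0,-0.15],[0,0,0,0,0,-0.15],[0,0,0,0,0,0],[0,0,0,0,0,0]]
  ]
}}

```text
clock: 2.4
eef_pos: [0.231, -0.4755, 0.2481]
tcp_rot: [[-0.988, 0.152, -0.0], [0.152, 0.988, 0.0], [0.0, 0.0, -1.0]]
ft_force: [-0.2, 0.1, 0.6]
grip_width: 0.0001
grip_force: 0.0
```

>>> {"op": "arm_command", "data": {
  "targets": [
    [[0,0,0,0,0,-0.022],[-15,37,0,0,0,0],[-15,37,0,0,0,0],[-15,37,0,0,0,0],[-15,37,0,0,0,0],[-15,37,0,0,0,0],[-15,37,0,0,0,0],[-15,37,0,0,0,0]]
  ]
}}

```text
clock: 3.2
eef_pos: [0.3683, -0.23, 0.2485]
tcp_rot: [[-0.992, 0.127, 0.001], [0.127, 0.992, -0.0], [-0.001, -0.0, -1.0]]
ft_force: [1.3, -1.5, 0.2]
grip_width: 0.0001
grip_force: 0.0
```

>>> {"op": "arm_command", "data": {
  "targets": [
    [[-15,37,0,0,0,0],[-15,37,0,0,0,0],[-15,37,0,0,0,0],[-15,37,0,0,0,0],[-15,37,0,0,0,0],[-15,37,0,0,0,0],[-15,37,0,0,0,0],[0,0,0,0,0,0]]
  ]
}}

```text
clock: 4.0
eef_pos: [0.5059, 0.0156, 0.2475]
tcp_rot: [[-0.992, 0.123, -0.001], [0.123, 0.992, 0.001], [0.001, 0.001, -1.0]]
ft_force: [-0.1, -0.4, -0.8]
grip_width: -0.0003
grip_force: 0.0
```

>>> {"op": "arm_command", "data": {
  "targets": [
    [[-9,15,0,0,0,-0.008],[-9,15,0,0,0,0],[0,0,20,0,0,0],[0,0,20,0,0,0],[0,0,20,0,0,0],[0,0,20,0,0,0],[0,0,0,0,0,0],[0,0,0,0,0,0]]
  ]
}}

```text
clock: 4.8
eef_pos: [0.5262, 0.0399, 0.1687]
tcp_rot: [[-0.993, 0.118, -0.0], [0.118, 0.993, 0.0], [0.0, 0.0, -1.0]]
ft_force: [0.3, 0.1, 0.4]
grip_width: -0.0001
grip_force: 0.0
```

Run:
```python
from h import *
s=observe();print(s['eef_pos'],s['ft_force'],s['tcp_rot'])
im=vision.snapshot("side");a=cv2.resize(im[150:250,190:300],None,fx=5,fy=5,interpolation=cv2.INTER_CUBIC)
t=vision.snapshot("top");b=cv2.resize(t[170:235,185:275],None,fx=2.5,fy=2.5)
c=np.zeros((500,790,3),np.uint8);c[:,:550]=a;c[:b.shape[0],555:555+b.shape[1]]=b;cv2.imwrite("pics/c2.png",c)
```

```text
[0.52622334 0.0398796  0.16872361] [0.31034383 0.0856432  0.40463954] [[-9.92978882e-01  1.18291701e-01 -1.18235389e-04]
 [ 1.18291700e-01  9.92978889e-01  2.02957708e-05]
 [ 1.19806067e-04  6.16700660e-06 -9.99999993e-01]]
```

View pics/c2.png

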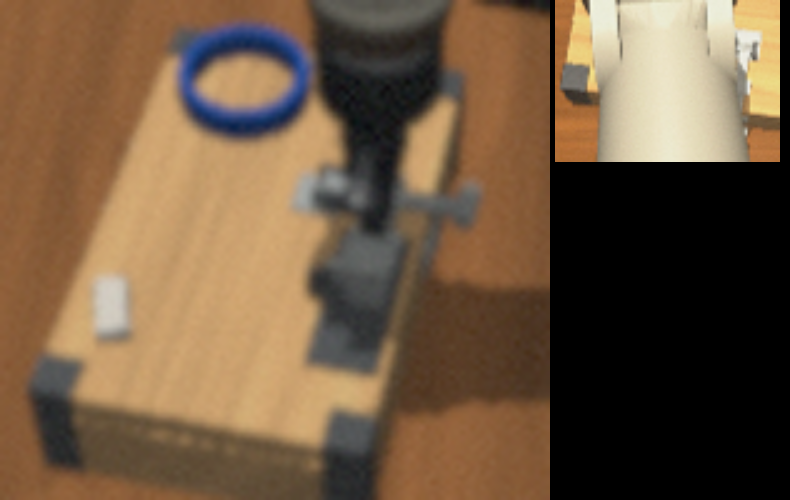

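>>> {"op": "arm_command", "data": {
  "targets": [
    [[-1.6,3.6,8,0,0,0.012],[0,0,6,0,0,0],[0,0,2,0,0,0],[0,0,0,0,0,0]]
  ]
}}

```text
clock: 5.3
eef_pos: [0.5278, 0.0433, 0.1518]
tcp_rot: [[-0.992, 0.129, -0.001], [0.129, 0.992, -0.0], [0.001, -0.0, -1.0]]
ft_force: [-1.4, -0.1, 0.3]
grip_width: 0.0
grip_force: 0.0
```

>>> {"op": "arm_command", "data": {
  "targets": [
    [[0,0,1.5,0,0,0],[0,0,0,0,0,0]]
  ]
}}

```text
clock: 5.5
eef_pos: [0.528, 0.0433, 0.1508]
tcp_rot: [[-0.992, 0.129, 0.0], [0.129, 0.992, 0.0], [-0.0, 0.0, -1.0]]
ft_force: [0.0, 0.3, -1.5]
grip_width: 0.0001
grip_force: 0.0
```

>>> {"op": "arm_command", "data": {
  "targets": [
    [[0,0,1.5,0,0,0],[0,0,0,0,0,0]]
  ]
}}

```text
clock: 5.7
eef_pos: [0.528, 0.0433, 0.1492]
tcp_rot: [[-0.992, 0.129, -0.0], [0.129, 0.992, -0.0], [0.0, -0.0, -1.0]]
ft_force: [-1.3, -0.0, 0.6]
grip_width: 0.0
grip_force: 0.0
```

>>> {"op": "arm_command", "data": {
  "targets": [
    [[0,0,1,0,0,0],[0,0,0,0,0,0]]
  ]
}}

```text
clock: 5.9
eef_pos: [0.5281, 0.0433, 0.1485]
tcp_rot: [[-0.992, 0.129, 0.0], [0.129, 0.992, -0.0], [-0.0, 0.0, -1.0]]
ft_force: [-0.7, -0.1, 3.1]
grip_width: -0.0002
grip_force: 1.4
```

>>> {"op": "arm_command", "data": {
  "targets": [
    [[0,0,1,0,0,0],[0,0,0,0,0,0]]
  ]
}}

```text
clock: 6.1
eef_pos: [0.5281, 0.0433, 0.1474]
tcp_rot: [[-0.992, 0.129, 0.0], [0.129, 0.992, 0.0], [-0.0, 0.0, -1.0]]
ft_force: [-1.7, 0.2, 2.7]
grip_width: 0.0
grip_force: 1.7
```

>>> {"op": "arm_command", "data": {
  "targets": [
    [[0,2,0,0,0,0],[0,2,0,0,0,0],[0,0,0,0,0,0]]
  ]
}}

```text
clock: 6.4
eef_pos: [0.5287, 0.0474, 0.1474]
tcp_rot: [[-0.992, 0.129, 0.0], [0.129, 0.992, -0.0], [-0.0, -0.0, -1.0]]
ft_force: [-0.3, -2.6, 3.4]
grip_width: 0.0003
grip_force: 1.8
```

>>> {"op": "arm_command", "data": {
  "targets": [
    [[0,1,0,0,0,0],[0,1,0,0,0,0],[0,0,0,0,0,0]]
  ]
}}

```text
clock: 6.7
eef_pos: [0.5289, 0.0493, 0.1473]
tcp_rot: [[-0.992, 0.129, 0.0], [0.129, 0.992, -0.0], [-0.0, -0.0, -1.0]]
ft_force: [-0.6, -1.2, 4.4]
grip_width: 0.0001
grip_force: 1.9
```

>>> {"op": "arm_command", "data": {
  "targets": [
    [[0,1,0,0,0,0],[0,0,0,0,0,0]]
  ]
}}

```text
clock: 6.9
eef_pos: [0.529, 0.0503, 0.1473]
tcp_rot: [[-0.992, 0.129, 0.0], [0.129, 0.992, -0.0], [-0.0, -0.0, -1.0]]
ft_force: [-0.7, -3.0, 3.5]
grip_width: 0.0002
grip_force: 2.0
```

>>> {"op": "arm_command", "data": {
  "targets": [
    [[0,1,0,0,0,0],[0,0,0,0,0,0]]
  ]
}}

```text
clock: 7.1
eef_pos: [0.5291, 0.0513, 0.1473]
tcp_rot: [[-0.992, 0.129, 0.0], [0.129, 0.992, -0.0], [-0.0, -0.0, -1.0]]
ft_force: [0.2, -2.9, 3.9]
grip_width: -0.0002
grip_force: 2.0
```

>>> {"op": "arm_command", "data": {
  "targets": [
    [[0,1,0,0,0,0],[0,0,0,0,0,0]]
  ]
}}

```text
clock: 7.3
eef_pos: [0.5292, 0.0523, 0.1473]
tcp_rot: [[-0.992, 0.129, 0.0], [0.129, 0.992, 0.0], [-0.0, 0.0, -1.0]]
ft_force: [-1.0, -2.7, 3.8]
grip_width: 0.0001
grip_force: 2.0
```

>>> {"op": "arm_command", "data": {
  "targets": [
    [[0,1,0,0,0,0],[0,0,0,0,0,0]]
  ]
}}

```text
clock: 7.5
eef_pos: [0.5293, 0.0533, 0.1473]
tcp_rot: [[-0.992, 0.129, 0.0], [0.129, 0.992, 0.0], [-0.0, 0.0, -1.0]]
ft_force: [-0.2, -2.9, 3.8]
grip_width: 0.0002
grip_force: 2.0
```

>>> {"op": "arm_command", "data": {
  "targets": [
    [[0,0.7,0,0,0,0],[0,0,0,0,0,0]]
  ]
}}

```text
clock: 7.7
eef_pos: [0.5294, 0.054, 0.1473]
tcp_rot: [[-0.992, 0.129, -0.0], [0.129, 0.992, 0.0], [0.0, 0.0, -1.0]]
ft_force: [-0.5, -2.9, 4.1]
grip_width: -0.0003
grip_force: 2.0
```

>>> {"op": "arm_command", "data": {
  "targets": [
    [[0,0.4,0,0,0,0],[0,0,0,0,0,0]]
  ]
}}

```text
clock: 7.9
eef_pos: [0.5294, 0.0543, 0.1473]
tcp_rot: [[-0.992, 0.129, -0.0], [0.129, 0.992, -0.0], [0.0, -0.0, -1.0]]
ft_force: [-0.9, -3.3, 4.3]
grip_width: -0.0002
grip_force: 2.2
```

>>> {"op": "arm_command", "data": {
  "targets": [
    [[0,0.4,0,0,0,0],[0,0,0,0,0,0]]
  ]
}}

```text
clock: 8.1
eef_pos: [0.5295, 0.0545, 0.1473]
tcp_rot: [[-0.992, 0.13, -0.0], [0.13, 0.992, -0.0], [0.0, -0.0, -1.0]]
ft_force: [-0.7, -5.3, 3.6]
grip_width: -0.0005
grip_force: 2.9
```

>>> {"op": "arm_command", "data": {
  "targets": [
    [[0,0.3,0,0,0,0],[0,0,0,0,0,0]]
  ]
}}

```text
clock: 8.3
eef_pos: [0.5295, 0.0547, 0.1472]
tcp_rot: [[-0.992, 0.13, -0.0], [0.13, 0.992, -0.001], [0.0, -0.001, -1.0]]
ft_force: [0.0, -5.2, 3.3]
grip_width: -0.0002
grip_force: 3.6
```

>>> {"op": "arm_command", "data": {
  "targets": [
    [[0,0,0.6,0,0,0],[0,0,0,0,0,0]]
  ]
}}

```text
clock: 8.5
eef_pos: [0.5295, 0.0547, 0.1468]
tcp_rot: [[-0.992, 0.13, -0.0], [0.13, 0.992, -0.001], [-0.0, -0.001, -1.0]]
ft_force: [-1.0, -5.5, 5.0]
grip_width: 0.0001
grip_force: 4.0
```

>>> {"op": "arm_command", "data": {
  "targets": [
    [[0,0,0.6,0,0,0],[0,0,0,0,0,0]]
  ]
}}

```text
clock: 8.7
eef_pos: [0.5295, 0.0547, 0.1462]
tcp_rot: [[-0.992, 0.13, -0.0], [0.13, 0.992, -0.001], [-0.0, -0.001, -1.0]]
ft_force: [-0.5, -6.3, 5.7]
grip_width: 0.0
grip_force: 4.2
```

>>> {"op": "arm_command", "data": {
  "targets": [
    [[0,0,0.6,0,0,0],[0,0,0,0,0,0]]
  ]
}}

```text
clock: 8.9
eef_pos: [0.5295, 0.0547, 0.1457]
tcp_rot: [[-0.992, 0.13, 0.0], [0.13, 0.992, -0.001], [-0.0, -0.001, -1.0]]
ft_force: [-1.4, -6.7, 4.7]
grip_width: -0.0
grip_force: 4.3
```

>>> {"op": "arm_command", "data": {
  "targets": [
    [[0,0,0.6,0,0,0],[0,0,0,0,0,0]]
  ]
}}

```text
clock: 9.1
eef_pos: [0.5295, 0.0547, 0.1451]
tcp_rot: [[-0.992, 0.13, 0.0], [0.13, 0.992, -0.001], [-0.0, -0.001, -1.0]]
ft_force: [-1.6, -5.5, 5.9]
grip_width: 0.0001
grip_force: 4.4
```

>>> {"op": "arm_command", "data": {
  "targets": [
    [[0,0,0.6,0,0,0],[0,0,0,0,0,0]]
  ]
}}

```text
clock: 9.3
eef_pos: [0.5295, 0.0547, 0.1446]
tcp_rot: [[-0.992, 0.13, 0.0], [0.13, 0.992, -0.0], [-0.0, -0.0, -1.0]]
ft_force: [-1.1, -5.2, 5.0]
grip_width: 0.0001
grip_force: 4.5
```

>>> {"op": "arm_command", "data": {
  "targets": [
    [[0,0,0.6,0,0,0],[0,0,0,0,0,0]]
  ]
}}

```text
clock: 9.5
eef_pos: [0.5295, 0.0548, 0.144]
tcp_rot: [[-0.992, 0.13, 0.0], [0.13, 0.992, -0.0], [-0.0, -0.0, -1.0]]
ft_force: [-1.4, -4.8, 6.5]
grip_width: 0.0001
grip_force: 4.6
```

>>> {"op": "arm_command", "data": {
  "targets": [
    [[0,0,0.6,0,0,0],[0,0,0,0,0,0]]
  ]
}}

```text
clock: 9.7
eef_pos: [0.5296, 0.0549, 0.1434]
tcp_rot: [[-0.992, 0.13, 0.0], [0.13, 0.992, -0.0], [-0.0, -0.0, -1.0]]
ft_force: [-1.4, -5.0, 6.2]
grip_width: 0.0001
grip_force: 4.5
```

>>> {"op": "arm_command", "data": {
  "targets": [
    [[0,0,0.6,0,0,0],[0,0,0,0,0,0]]
  ]
}}

```text
clock: 9.9
eef_pos: [0.5296, 0.0552, 0.1428]
tcp_rot: [[-0.992, 0.129, 0.0], [0.129, 0.992, 0.001], [-0.0, 0.001, -1.0]]
ft_force: [-0.4, -1.9, 5.0]
grip_width: -0.0001
grip_force: 3.9
```

>>> {"op": "arm_command", "data": {
  "targets": [
    [[0,0,0.6,0,0,0],[0,0,0,0,0,0]]
  ]
}}

```text
clock: 10.1
eef_pos: [0.5296, 0.0553, 0.1422]
tcp_rot: [[-0.992, 0.129, 0.0], [0.129, 0.992, 0.001], [-0.0, 0.001, -1.0]]
ft_force: [0.1, -2.0, 5.7]
grip_width: 0.0001
grip_force: 4.1
```

>>> {"op": "arm_command", "data": {
  "targets": [
    [[0,0.4,0,0,0,0],[0,0,0,0,0,0]]
  ]
}}

```text
clock: 10.3
eef_pos: [0.5297, 0.0557, 0.1423]
tcp_rot: [[-0.992, 0.129, 0.001], [0.129, 0.992, 0.001], [-0.0, 0.001, -1.0]]
ft_force: [-0.9, -2.1, 5.9]
grip_width: 0.0
grip_force: 4.1
```

>>> {"op": "arm_command", "data": {
  "targets": [
    [[0,0.4,0,0,0,0],[0,0,0,0,0,0]]
  ]
}}

```text
clock: 10.5
eef_pos: [0.5297, 0.0561, 0.1423]
tcp_rot: [[-0.992, 0.129, 0.001], [0.129, 0.992, 0.001], [-0.0, 0.001, -1.0]]
ft_force: [-2.0, -2.7, 5.8]
grip_width: -0.0001
grip_force: 4.0
```

>>> {"op": "arm_command", "data": {
  "targets": [
    [[0,0.4,0,0,0,0],[0,0,0,0,0,0]]
  ]
}}

```text
clock: 10.7
eef_pos: [0.5298, 0.0565, 0.1423]
tcp_rot: [[-0.992, 0.129, 0.001], [0.129, 0.992, 0.001], [-0.0, 0.001, -1.0]]
ft_force: [-1.2, -1.8, 6.0]
grip_width: -0.0002
grip_force: 4.0
```

>>> {"op": "arm_command", "data": {
  "targets": [
    [[0,0.7,0,0,0,0],[0,0.7,0,0,0,0],[0,0,0,0,0,0]]
  ]
}}

```text
clock: 11.0
eef_pos: [0.53, 0.0579, 0.1423]
tcp_rot: [[-0.992, 0.129, 0.001], [0.129, 0.992, 0.001], [-0.0, 0.001, -1.0]]
ft_force: [-1.1, -2.0, 6.2]
grip_width: -0.0001
grip_force: 4.0
```

>>> {"op": "arm_command", "data": {
  "targets": [
    [[0,1,0,0,0,0],[0,1,0,0,0,0],[0,1,0,0,0,0],[0,0,0,0,0,0]]
  ]
}}

```text
clock: 11.4
eef_pos: [0.5304, 0.0609, 0.1423]
tcp_rot: [[-0.992, 0.129, 0.001], [0.129, 0.992, 0.001], [-0.0, 0.001, -1.0]]
ft_force: [-1.6, -1.9, 6.1]
grip_width: -0.0002
grip_force: 4.0
```

>>> {"op": "arm_command", "data": {
  "targets": [
    [[0,1,0,0,0,0],[0,1,0,0,0,0],[0,1,0,0,0,0],[0,0,0,0,0,0]]
  ]
}}

```text
clock: 11.8
eef_pos: [0.5308, 0.0639, 0.1423]
tcp_rot: [[-0.992, 0.129, 0.001], [0.129, 0.992, 0.001], [-0.0, 0.001, -1.0]]
ft_force: [-0.2, -2.9, 6.0]
grip_width: 0.0003
grip_force: 4.0
```

>>> {"op": "arm_command", "data": {
  "targets": [
    [[0,1,0,0,0,0],[0,1,0,0,0,0],[0,1,0,0,0,0],[0,0,0,0,0,0]]
  ]
}}

```text
clock: 12.2
eef_pos: [0.5312, 0.0669, 0.1423]
tcp_rot: [[-0.992, 0.129, 0.001], [0.129, 0.992, 0.001], [-0.001, 0.001, -1.0]]
ft_force: [-0.1, -2.5, 6.3]
grip_width: -0.0002
grip_force: 4.0
```

>>> {"op": "arm_command", "data": {
  "targets": [
    [[0,1,0,0,0,0],[0,1,0,0,0,0],[0,1,0,0,0,0],[0,0,0,0,0,0]]
  ]
}}

```text
clock: 12.6
eef_pos: [0.5316, 0.0698, 0.1423]
tcp_rot: [[-0.992, 0.129, 0.001], [0.129, 0.992, 0.001], [-0.0, 0.001, -1.0]]
ft_force: [-1.0, -1.4, 6.5]
grip_width: 0.0001
grip_force: 4.0
```

>>> {"op": "arm_command", "data": {
  "targets": [
    [[0,1,0,0,0,0],[0,1,0,0,0,0],[0,1,0,0,0,0],[0,0,0,0,0,0]]
  ]
}}

```text
clock: 13.0
eef_pos: [0.532, 0.0728, 0.1423]
tcp_rot: [[-0.992, 0.129, 0.001], [0.129, 0.992, 0.001], [-0.001, 0.001, -1.0]]
ft_force: [-1.3, -1.8, 7.3]
grip_width: -0.0004
grip_force: 4.0
```

>>> {"op": "arm_command", "data": {
  "targets": [
    [[0,0.5,0,0,0,0],[0,0,0,0,0,0]]
  ]
}}

```text
clock: 13.2
eef_pos: [0.532, 0.0733, 0.1423]
tcp_rot: [[-0.992, 0.129, 0.001], [0.129, 0.992, 0.001], [-0.001, 0.001, -1.0]]
ft_force: [-0.1, -2.6, 6.4]
grip_width: 0.0001
grip_force: 4.0
```

>>> {"op": "arm_command", "data": {
  "targets": [
    [[0,0.5,0,0,0,0],[0,0,0,0,0,0]]
  ]
}}

```text
clock: 13.4
eef_pos: [0.5321, 0.0738, 0.1423]
tcp_rot: [[-0.992, 0.129, 0.001], [0.129, 0.992, 0.001], [-0.001, 0.001, -1.0]]
ft_force: [-0.8, -1.8, 5.6]
grip_width: 0.0003
grip_force: 4.0
```

>>> {"op": "arm_command", "data": {
  "targets": [
    [[0,0.4,0,0,0,0],[0,0,0,0,0,0]]
  ]
}}

```text
clock: 13.6
eef_pos: [0.5321, 0.0742, 0.1423]
tcp_rot: [[-0.992, 0.129, 0.001], [0.129, 0.992, 0.001], [-0.001, 0.001, -1.0]]
ft_force: [0.2, -3.0, 6.3]
grip_width: -0.0
grip_force: 4.0
```

>>> {"op": "arm_command", "data": {
  "targets": [
    [[0,0.4,0,0,0,0],[0,0,0,0,0,0]]
  ]
}}

```text
clock: 13.8
eef_pos: [0.5322, 0.0744, 0.1423]
tcp_rot: [[-0.992, 0.129, 0.001], [0.129, 0.992, 0.0], [-0.001, 0.0, -1.0]]
ft_force: [-0.9, -3.2, 6.4]
grip_width: 0.0001
grip_force: 4.2
```

>>> {"op": "arm_command", "data": {
  "targets": [
    [[0,0.4,0,0,0,0],[0,0,0,0,0,0]]
  ]
}}

```text
clock: 14.0
eef_pos: [0.5322, 0.0745, 0.1423]
tcp_rot: [[-0.992, 0.13, 0.0], [0.13, 0.992, -0.0], [-0.001, -0.0, -1.0]]
ft_force: [-0.9, -5.0, 6.8]
grip_width: 0.0001
grip_force: 4.5
```

>>> {"op": "arm_command", "data": {
  "targets": [
    [[0,0,-2,0,0,0],[0,0,-3,0,0,0],[0,0,-5,0,0,0],[0,0,-20,0,0,0],[0,0,-30,0,0,0],[0,0,0,0,0,0]]
  ],
  "grip": -1
}}

```text
clock: 14.6
eef_pos: [0.5331, 0.0755, 0.2055]
tcp_rot: [[-0.992, 0.129, 0.004], [0.129, 0.992, 0.002], [-0.004, 0.003, -1.0]]
ft_force: [-0.3, -0.4, 0.0]
grip_width: 0.0001
grip_force: 0.0
```

Run:
```python
from h import *
s=observe();print(s['eef_pos'],s['ft_force'])
im=vision.snapshot("side");cv2.imwrite("pics/c3.png",cv2.resize(im[165:240,230:300],None,fx=8,fy=8,interpolation=cv2.INTER_CUBIC))
```

```text
[0.53311461 0.07545309 0.20546803] [-0.27930737 -0.38362963  0.04097832]
```

View pics/c3.png

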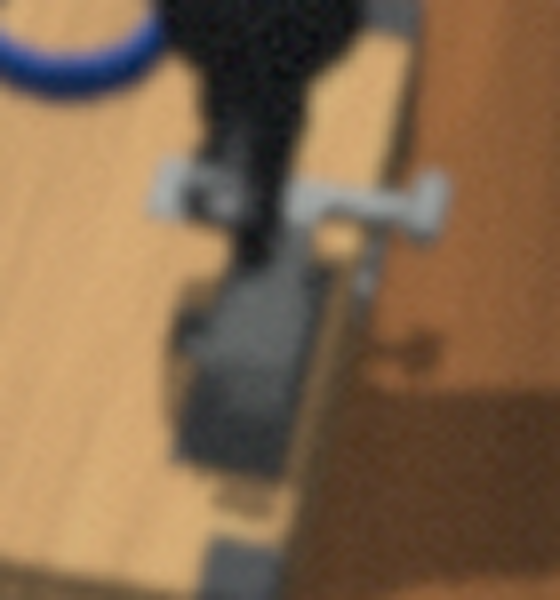

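The tab has moved toward the camera and its plate reads as up. The crossbar is at about (430,210) in the crop, still flat. Next I'll go to the bar.

>>> {"op": "arm_command", "data": {
  "targets": [
    [[13,-27,0,0,0,0],[13,-27,0,0,0,0],[13,-27,0,0,0,0],[13,-27,0,0,0,0],[0,0,20,0,0,0],[0,0,0,0,0,0],[0,0,0,0,0,0]]
  ],
  "grip": 0.3
}}

```text
clock: 15.35
eef_pos: [0.4662, -0.0253, 0.1813]
tcp_rot: [[-0.992, 0.129, -0.002], [0.129, 0.992, 0.001], [0.002, 0.0, -1.0]]
ft_force: [0.8, 0.0, -0.4]
grip_width: 0.0556
grip_force: 0.0
```

Run:
```python
from h import *
s=observe();print(s['eef_pos'],s['ft_force'],s['grip_width'],s['tcp_rot'])
im=vision.snapshot("side");cv2.imwrite("pics/c4.png",cv2.resize(im[155:240,230:310],None,fx=7,fy=7,interpolation=cv2.INTER_CUBIC))
```

```text
[ 0.46621707 -0.0253322   0.1812574 ] [ 0.82775158  0.03251917 -0.38759537] 0.05559394541220141 [[-9.91615970e-01  1.29209425e-01 -1.64078658e-03]
 [ 1.29208472e-01  9.91617222e-01  6.74521661e-04]
 [ 1.71418679e-03  4.56862924e-04 -9.99998426e-01]]
```

View pics/c4.png

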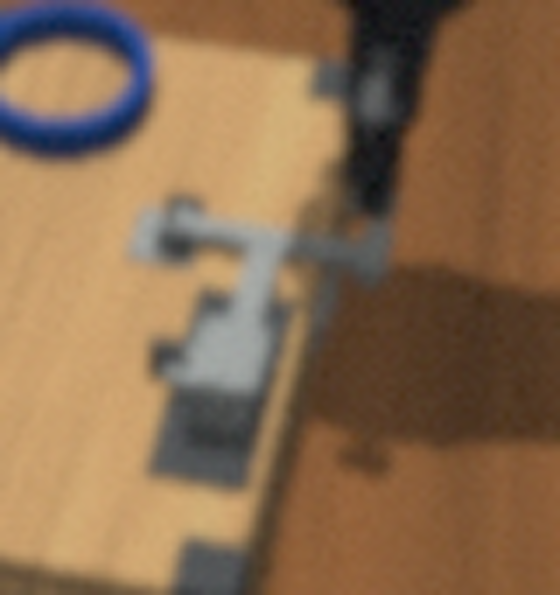

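Run:
```python
from h import *
p=[.5184,-.03136,-.13037];c,s=np.cos(p[2]),np.sin(p[2])
def W(x,y,z): return [p[0]+c*x-s*y,p[1]+s*x+c*y,z]
for sl in(0,.024):
  for z in (.132,.116): print(sl,z,((w2px("side",[W(x,y+sl,z) for x in(-.017,.017) for y in(.053,.101)])-[230,155])*7).round().tolist())
print(((w2px("side",[W(-.051,0,.105),W(-.051,.015,.105)])-[230,155])*7).round())
t=vision.snapshot("top");t0=cv2.imread("pics/top0.png")
print(np.abs(t[150:195,185:325].astype(int)-t0[150:195,185:325]).mean())
o=np.hstack([cv2.resize(x[170:235,185:275],None,fx=4.4,fy=4.4,interpolation=cv2.INTER_CUBIC) for x in(t0,t)]);cv2.imwrite("pics/c5.png",o)
```

```text
0 0.132 [[285.0, 287.0], [264.0, 366.0], [213.0, 275.0], [191.0, 353.0]]
0 0.116 [[284.0, 309.0], [263.0, 387.0], [213.0, 296.0], [191.0, 375.0]]
0.024 0.132 [[274.0, 326.0], [253.0, 407.0], [202.0, 313.0], [179.0, 394.0]]
0.024 0.116 [[274.0, 347.0], [253.0, 428.0], [202.0, 335.0], [179.0, 415.0]]
[[373. 252.]
 [368. 275.]]
20.950634920634922
```

View pics/c5.png

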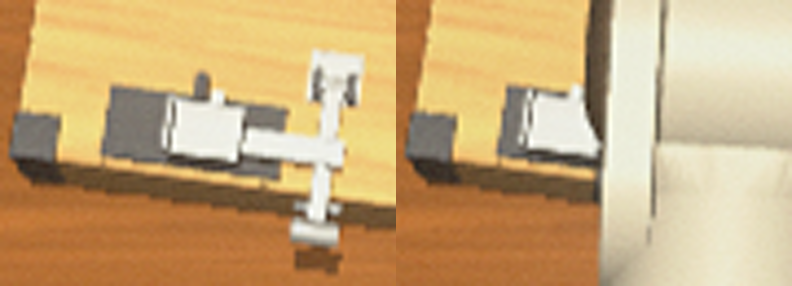

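The tab slid about 25 mm (lip from 165 to 126 in the crop, 4.4x), which fits full travel, so I'll go down onto the bar.

>>> {"op": "arm_command", "data": {
  "targets": [
    [[-1.2,0.6,15,0,0,0],[0,0,15,0,0,0],[0,0,15,0,0,0],[0,0,8,0,0,0],[0,0,0,0,0,0]]
  ]
}}

```text
clock: 15.95
eef_pos: [0.467, -0.0252, 0.1271]
tcp_rot: [[-0.992, 0.129, -0.003], [0.129, 0.992, 0.0], [0.003, -0.0, -1.0]]
ft_force: [-0.3, -0.4, 0.1]
grip_width: 0.0555
grip_force: 0.0
```

>>> {"op": "arm_command", "data": {
  "targets": [
    [[0,0,3,0,0,0],[0,0,3,0,0,0],[0,0,0,0,0,0]]
  ]
}}

```text
clock: 16.25
eef_pos: [0.4679, -0.0253, 0.1229]
tcp_rot: [[-0.992, 0.129, 0.0], [0.129, 0.992, 0.0], [-0.0, 0.0, -1.0]]
ft_force: [0.1, -0.4, -0.1]
grip_width: 0.0553
grip_force: 0.0
```

>>> {"op": "arm_command", "data": {
  "targets": [
    [[0,0,3,0,0,0],[0,0,3,0,0,0],[0,0,3,0,0,0],[0,0,0,0,0,0]]
  ]
}}

```text
clock: 16.65
eef_pos: [0.4676, -0.0253, 0.1134]
tcp_rot: [[-0.992, 0.129, -0.001], [0.129, 0.992, 0.0], [0.001, -0.0, -1.0]]
ft_force: [-0.2, 0.7, 0.5]
grip_width: 0.0554
grip_force: 0.0
```

>>> {"op": "arm_command", "data": {
  "targets": [
    [[0,0,4,0,0,0],[0,0,4,0,0,0],[0,0,4,0,0,0],[0,0,0,0,0,0]]
  ]
}}

```text
clock: 17.05
eef_pos: [0.4675, -0.0253, 0.1012]
tcp_rot: [[-0.992, 0.129, -0.001], [0.129, 0.992, 0.0], [0.001, -0.0, -1.0]]
ft_force: [0.6, -0.2, -0.9]
grip_width: 0.0553
grip_force: 0.0
```

>>> {"op": "arm_command", "data": {
  "targets": [
    [[0,0,0,0,0,0],[0,0,0,0,0,0],[0,0,0,0,0,0],[0,0,0,0,0,0]]
  ],
  "grip": -1
}}

```text
clock: 17.45
eef_pos: [0.4678, -0.0256, 0.1022]
tcp_rot: [[-0.992, 0.13, 0.0], [0.13, 0.992, -0.001], [-0.0, -0.001, -1.0]]
ft_force: [-1.9, -3.4, 3.6]
grip_width: 0.0289
grip_force: 59.1
```

>>> {"op": "arm_command", "data": {
  "targets": [
    [[-0.3,0,-4.3,0,0,0],[-0.4,0,-4.4,0,0,0],[0,0,0,0,0,0]]
  ]
}}

```text
clock: 17.75
eef_pos: [0.4684, -0.0257, 0.1106]
tcp_rot: [[-0.992, 0.13, -0.001], [0.13, 0.992, -0.001], [0.001, -0.001, -1.0]]
ft_force: [-0.1, -5.4, -3.0]
grip_width: 0.0288
grip_force: 59.9
```

>>> {"op": "arm_command", "data": {
  "targets": [
    [[-0.8,0,-5,0,0,0],[-0.9,0,-4.9,0,0,0],[-1.3,0,-4.8,0,0,0],[-1.5,0,-4.8,0,0,0],[0,0,0,0,0,0]]
  ]
}}

```text
clock: 18.25
eef_pos: [0.4727, -0.0262, 0.13]
tcp_rot: [[-0.992, 0.13, -0.002], [0.13, 0.992, -0.001], [0.001, -0.001, -1.0]]
ft_force: [-1.1, -4.8, -4.1]
grip_width: 0.0288
grip_force: 59.9
```

Lifting freely, so I'll go on along the arc.

>>> {"op": "arm_command", "data": {
  "targets": [
    [[-1.8,0,-4.7,0,0,0],[-2,0,-4.6,0,0,0],[-2.3,0,-4.5,0,0,0],[-2.4,0,-4.4,0,0,0],[-2.7,0,-4.2,0,0,0],[-2.9,0,-4.1,0,0,0],[0,0,0,0,0,0]]
  ]
}}

```text
clock: 18.95
eef_pos: [0.4866, -0.0281, 0.1564]
tcp_rot: [[-0.992, 0.13, -0.002], [0.13, 0.992, -0.001], [0.002, -0.001, -1.0]]
ft_force: [-1.5, -5.8, -4.4]
grip_width: 0.0286
grip_force: 60.0
```

>>> {"op": "arm_command", "data": {
  "targets": [
    [[-3.1,0,-3.9,0,0,0],[-3.3,0,-3.8,0,0,0],[-3.5,0,-3.6,0,0,0],[-3.7,0,-3.4,0,0,0],[-3.9,0,-3.2,0,0,0],[-4,0,-3,0,0,0],[0,0,0,0,0,0]]
  ]
}}

```text
clock: 19.65
eef_pos: [0.5078, -0.0309, 0.1771]
tcp_rot: [[-0.992, 0.13, -0.002], [0.13, 0.992, -0.001], [0.002, -0.001, -1.0]]
ft_force: [-1.4, -5.6, -3.5]
grip_width: 0.0284
grip_force: 60.0
```

>>> {"op": "arm_command", "data": {
  "targets": [
    [[-4.2,0,-2.8,0,0,0],[-4.3,0,-2.5,0,0,0],[-4.5,0,-2.3,0,0,0],[-4.5,0,-2.1,0,0,0],[-4.7,0,-1.8,0,0,0],[-4.7,0,-1.6,0,0,0],[0,0,0,0,0,0]]
  ]
}}

```text
clock: 20.35
eef_pos: [0.5345, -0.0345, 0.1905]
tcp_rot: [[-0.992, 0.13, -0.002], [0.13, 0.992, -0.001], [0.002, -0.001, -1.0]]
ft_force: [-3.0, -5.6, -1.9]
grip_width: 0.0286
grip_force: 59.5
```

>>> {"op": "arm_command", "data": {
  "targets": [
    [[-4.9,0,-1.3,0,0,0],[-4.9,0,-1.1,0,0,0],[-4.1,0,-0.7,0,0,0],[-4.1,0,-0.5,0,0,0],[0,0,0,0,0,0]]
  ]
}}

```text
clock: 20.85
eef_pos: [0.5525, -0.0369, 0.1945]
tcp_rot: [[-0.991, 0.13, -0.001], [0.13, 0.991, -0.001], [0.001, -0.001, -1.0]]
ft_force: [-3.0, -5.5, -0.3]
grip_width: 0.0277
grip_force: 59.0
```

>>> {"op": "arm_command", "data": {
  "targets": [
    [[-2.5,0,-0.2,0,0,0],[-2,0,-0.1,0,0,0],[0,0,0,0,0,0]]
  ]
}}

```text
clock: 21.15
eef_pos: [0.5567, -0.0374, 0.195]
tcp_rot: [[-0.992, 0.13, -0.001], [0.13, 0.992, -0.001], [0.001, -0.001, -1.0]]
ft_force: [-5.2, -6.4, 1.6]
grip_width: 0.0279
grip_force: 58.8
```

>>> {"op": "arm_command", "data": {
  "targets": [
    [[-0.6,0,0,0,0,0],[0,0,0,0,0,0]]
  ]
}}

```text
clock: 21.35
eef_pos: [0.5571, -0.0374, 0.195]
tcp_rot: [[-0.992, 0.129, -0.001], [0.129, 0.992, -0.001], [0.001, -0.001, -1.0]]
ft_force: [-5.5, -5.7, 2.5]
grip_width: 0.0282
grip_force: 58.9
```

>>> {"op": "arm_command", "data": {
  "targets": [
    [[-0.8,0,0,0,0,0],[0,0,0,0,0,0]]
  ]
}}

```text
clock: 21.55
eef_pos: [0.5579, -0.0376, 0.1952]
tcp_rot: [[-0.992, 0.129, -0.001], [0.129, 0.992, -0.001], [0.001, -0.001, -1.0]]
ft_force: [-6.2, -6.1, 3.0]
grip_width: 0.0281
grip_force: 59.0
```

>>> {"op": "arm_command", "data": {
  "targets": [
    [[-0.6,0,0,0,0,0],[0,0,0,0,0,0]]
  ]
}}

```text
clock: 21.75
eef_pos: [0.5585, -0.0376, 0.1953]
tcp_rot: [[-0.992, 0.129, -0.001], [0.129, 0.992, -0.001], [0.001, -0.001, -1.0]]
ft_force: [-6.4, -6.0, 3.2]
grip_width: 0.0279
grip_force: 59.0
```

>>> {"op": "arm_command", "data": {
  "targets": [
    [[0,0,0,0,0,0],[0,0,0,0,0,0],[0,0,0,0,0,0],[0,0,0,0,0,0]]
  ],
  "grip": 0.3
}}

```text
clock: 22.15
eef_pos: [0.5594, -0.037, 0.1946]
tcp_rot: [[-0.992, 0.129, 0.0], [0.129, 0.992, 0.0], [-0.0, 0.0, -1.0]]
ft_force: [0.1, 0.2, 0.4]
grip_width: 0.0557
grip_force: 0.0
```

>>> {"op": "arm_command", "data": {
  "targets": [
    [[0,0,-5,0,0,0],[0,0,-15,0,0,0],[0,0,-25,0,0,0],[0,0,-25,0,0,0],[0,0,0,0,0,0],[0,0,0,0,0,0]]
  ]
}}

```text
clock: 22.75
eef_pos: [0.5596, -0.0372, 0.265]
tcp_rot: [[-0.992, 0.129, 0.001], [0.129, 0.992, 0.0], [-0.001, 0.0, -1.0]]
ft_force: [-0.8, 0.5, -0.6]
grip_width: 0.0555
grip_force: 0.0
```

Run:
```python
from h import *
s=observe();print(s['eef_pos'],s['ft_force'],s['grip_width'])
im=vision.snapshot("side");cv2.imwrite("pics/c6.png",cv2.resize(im[130:245,190:310],None,fx=5,fy=5,interpolation=cv2.INTER_CUBIC))
p=[.5184,-.03136,-.13037];c,q=np.cos(p[2]),np.sin(p[2])
for th in(1.2,1.5):
    f=th+.0312;x,z=.0449-.096*np.cos(f),.102+.096*np.sin(f)
    print(th,(w2px("side",[p[0]+c*x,p[1]+q*x,z])-[190,130])*5)
```

```text
[ 0.55956028 -0.03719467  0.26500849] [-0.76312176  0.45063612 -0.62579449] 0.055464869795614845
1.2 [[376.43134847 200.80243851]]
1.5 [[333.98040442 188.19195685]]
```

View pics/c6.png

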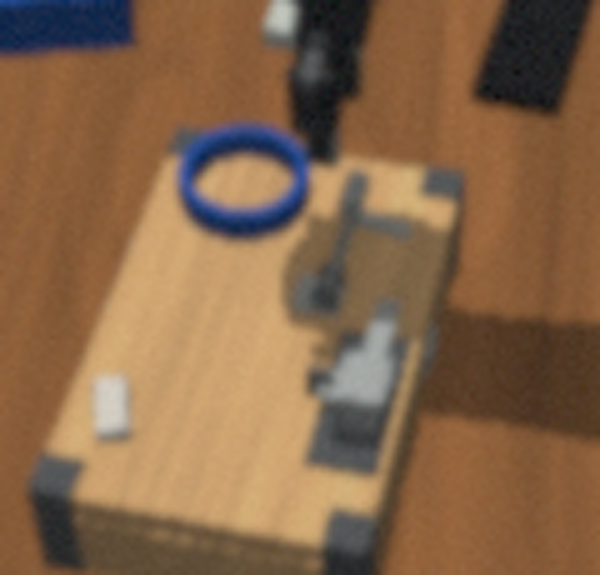

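The lever is nearly upright. The bar shows near (355,196), against (334,188) predicted for full upright, so it lags by perhaps 0.1 rad. I'll push it gently to the stop with closed fingers from the front.

>>> {"op": "arm_command", "data": {
  "targets": [
    [[35,0,0,0,0,0],[35,0,0,0,0,0],[0,0,0,0,0,0],[0,0,25,0,0,0],[0,0,25,0,0,0],[0,0,24,0,0,0],[0,0,0,0,0,0],[0,0,0,0,0,0]]
  ],
  "grip": -1
}}

```text
clock: 23.6
eef_pos: [0.4897, -0.0281, 0.1904]
tcp_rot: [[-0.992, 0.129, -0.001], [0.129, 0.992, 0.0], [0.001, -0.0, -1.0]]
ft_force: [-0.5, -0.2, 1.5]
grip_width: 0.0001
grip_force: 0.0
```

>>> {"op": "arm_command", "data": {
  "targets": [
    [[-8,0,0,0,0,0],[-8,0,0,0,0,0],[-8,0,0,0,0,0],[-5,0,0,0,0,0],[0,0,0,0,0,0]]
  ]
}}

```text
clock: 24.1
eef_pos: [0.5191, -0.032, 0.1922]
tcp_rot: [[-0.992, 0.129, 0.001], [0.129, 0.992, 0.0], [-0.001, 0.0, -1.0]]
ft_force: [-7.4, 0.6, 12.5]
grip_width: -0.0001
grip_force: 6.4
```

>>> {"op": "arm_command", "data": {
  "targets": [
    [[-3,0,0,0,0,0],[-3,0,0,0,0,0],[0,0,0,0,0,0]]
  ]
}}

```text
clock: 24.4
eef_pos: [0.5246, -0.0327, 0.1945]
tcp_rot: [[-0.992, 0.129, 0.003], [0.129, 0.992, -0.0], [-0.003, 0.0, -1.0]]
ft_force: [-13.7, 1.1, 26.8]
grip_width: 0.0
grip_force: 14.5
```

>>> {"op": "arm_command", "data": {
  "targets": [
    [[-3,0,0,0,0,0],[0,0,0,0,0,0]]
  ]
}}

```text
clock: 24.6
eef_pos: [0.5271, -0.033, 0.1954]
tcp_rot: [[-0.992, 0.129, 0.003], [0.129, 0.992, -0.0], [-0.003, 0.0, -1.0]]
ft_force: [-19.3, 1.6, 35.5]
grip_width: 0.0001
grip_force: 18.1
```

>>> {"op": "arm_command", "data": {
  "targets": [
    [[8,0,0,0,0,0],[20,0,0,0,0,0],[15,0,0,0,0,0],[0,0,0,0,0,0]]
  ]
}}

```text
clock: 25.0
eef_pos: [0.4844, -0.0274, 0.1911]
tcp_rot: [[-0.992, 0.129, 0.001], [0.129, 0.992, 0.0], [-0.001, 0.0, -1.0]]
ft_force: [0.3, 0.2, 0.7]
grip_width: -0.0003
grip_force: 0.0
```

Run:
```python
from h import *
s=observe();print(s['eef_pos'],s['ft_force'],s['grip_width'])
im=vision.snapshot("side");cv2.imwrite("pics/c7.png",cv2.resize(im[150:215,235:305],None,fx=8,fy=8,interpolation=cv2.INTER_CUBIC))
p=[.5184,-.03136,-.13037];c,q=np.cos(p[2]),np.sin(p[2])
for th in(.8,1,1.2,1.35,1.5):
    f=th+.0312;x,z=.0449-.096*np.cos(f),.102+.096*np.sin(f)
    P=[[p[0]+c*x-q*y,p[1]+q*x+c*y,z] for y in(-.015,.015)]
    print(th,((w2px("side",P)-[235,150])*8).round().tolist())
print(((w2px("side",[p[0]+c*.0449,p[1]+q*.0449,.102])-[235,150])*8))
```

```text
[ 0.48444298 -0.02744205  0.19113582] [0.2588659  0.22392369 0.71918651] -0.00029149327770925634
0.8 [[327.0, 181.0], [313.0, 234.0]]
1 [[291.0, 156.0], [277.0, 208.0]]
1.2 [[250.0, 136.0], [235.0, 187.0]]
1.35 [[217.0, 124.0], [201.0, 176.0]]
1.5 [[182.0, 115.0], [166.0, 167.0]]
[[166.43155389 296.40404567]]
```

View pics/c7.png

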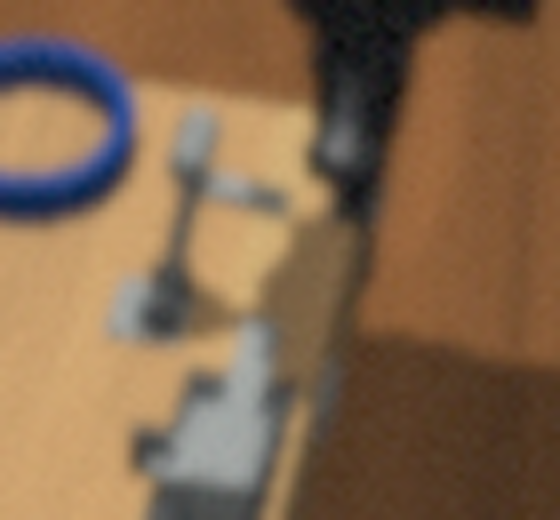

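Now it's clear. The lever has a tang sticking forward (205–285, 180–200), and my push landed on that. The bar centre at (193,145) reads about 1.42 rad, so I'll re-pinch the bar centred from above and bring it to the stop.

>>> {"op": "arm_command", "data": {
  "targets": [
    [[0,0,-38,0,0,0],[0,0,-38,0,0,0],[-22,0,0,0,0,0],[-22,0.5,0,0,0,0],[-21,0,0,0,0,0],[0,0,0,0,0,0],[0,0,0,0,0,0]]
  ],
  "grip": 0.3
}}

```text
clock: 25.75
eef_pos: [0.55, -0.0355, 0.2658]
tcp_rot: [[-0.992, 0.13, -0.001], [0.13, 0.992, 0.0], [0.001, -0.0, -1.0]]
ft_force: [-0.8, 0.9, 0.6]
grip_width: 0.0552
grip_force: 0.0
```

>>> {"op": "arm_command", "data": {
  "targets": [
    [[0,0,20,0,0,0],[0,0,20,0,0,0],[0,0,10,0,0,0],[0,0,0,0,0,0]]
  ]
}}

```text
clock: 26.15
eef_pos: [0.5486, -0.0354, 0.2155]
tcp_rot: [[-0.992, 0.129, -0.002], [0.129, 0.992, 0.0], [0.002, -0.0, -1.0]]
ft_force: [0.0, 0.0, 0.7]
grip_width: 0.0555
grip_force: 0.0
```

>>> {"op": "arm_command", "data": {
  "targets": [
    [[0,0,7,0,0,0],[0,0,7,0,0,0],[0,0,5,0,0,0],[0,0,0,0,0,0]]
  ]
}}

```text
clock: 26.55
eef_pos: [0.5492, -0.0354, 0.1968]
tcp_rot: [[-0.992, 0.129, -0.001], [0.129, 0.992, 0.0], [0.001, -0.0, -1.0]]
ft_force: [-0.2, -0.2, -0.8]
grip_width: 0.0556
grip_force: 0.0
```

>>> {"op": "arm_command", "data": {
  "targets": [
    [[0,0,0,0,0,0],[0,0,0,0,0,0],[0,0,0,0,0,0],[0,0,0,0,0,0]]
  ],
  "grip": -1
}}

```text
clock: 26.95
eef_pos: [0.5494, -0.0365, 0.1983]
tcp_rot: [[-0.991, 0.13, 0.001], [0.13, 0.991, -0.002], [-0.001, -0.002, -1.0]]
ft_force: [-1.5, -5.5, 2.9]
grip_width: 0.0283
grip_force: 60.1
```

>>> {"op": "arm_command", "data": {
  "targets": [
    [[-1.5,0,0,0,0,0],[-1.5,0,0,0,0,0],[0,0,0,0,0,0]]
  ]
}}

```text
clock: 27.25
eef_pos: [0.552, -0.0368, 0.1985]
tcp_rot: [[-0.991, 0.13, 0.0], [0.13, 0.991, -0.002], [-0.0, -0.002, -1.0]]
ft_force: [-4.4, -7.2, 6.1]
grip_width: 0.0284
grip_force: 60.6
```

>>> {"op": "arm_command", "data": {
  "targets": [
    [[-1.5,0,0,0,0,0],[-1.5,0,0,0,0,0],[0,0,0,0,0,0]]
  ]
}}

```text
clock: 27.55
eef_pos: [0.5546, -0.0372, 0.1987]
tcp_rot: [[-0.991, 0.13, -0.001], [0.13, 0.991, -0.002], [0.0, -0.002, -1.0]]
ft_force: [-7.2, -5.9, 7.8]
grip_width: 0.0292
grip_force: 60.8
```

>>> {"op": "arm_command", "data": {
  "targets": [
    [[-1.5,0,0,0,0,0],[-1.5,0,0,0,0,0],[0,0,0,0,0,0]]
  ]
}}

```text
clock: 27.85
eef_pos: [0.5577, -0.0376, 0.1988]
tcp_rot: [[-0.991, 0.13, -0.0], [0.13, 0.991, -0.002], [0.0, -0.002, -1.0]]
ft_force: [-6.4, -6.3, 9.8]
grip_width: 0.0286
grip_force: 60.9
```

>>> {"op": "arm_command", "data": {
  "targets": [
    [[-1.5,0,0,0,0,0],[-1.5,0,0,0,0,0],[0,0,0,0,0,0]]
  ]
}}

```text
clock: 28.15
eef_pos: [0.5588, -0.0378, 0.1988]
tcp_rot: [[-0.991, 0.131, -0.004], [0.131, 0.991, -0.002], [0.004, -0.002, -1.0]]
ft_force: [-17.7, -4.2, 12.0]
grip_width: 0.0288
grip_force: 61.4
```

Run:
```python
from h import *
im=vision.snapshot("side");cv2.imwrite("pics/c8.png",cv2.resize(im[150:215,235:305],None,fx=8,fy=8,interpolation=cv2.INTER_CUBIC))
```

```text
(no output)
```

The force jumped to about 18 N at case x ≈ 41 mm, which is exactly where the 1.5 rad stop should be. I'll ease off, release and rise.

>>> {"op": "arm_command", "data": {
  "targets": [
    [[0.8,0,0,0,0,0],[0,0,0,0,0,0],[0,0,0,0,0,0]]
  ]
}}

```text
clock: 28.5
eef_pos: [0.5586, -0.0378, 0.1988]
tcp_rot: [[-0.991, 0.131, -0.003], [0.131, 0.991, -0.002], [0.002, -0.002, -1.0]]
ft_force: [-13.2, -4.8, 10.3]
grip_width: 0.0284
grip_force: 61.1
```

>>> {"op": "arm_command", "data": {
  "targets": [
    [[0,0,0,0,0,0],[0,0,0,0,0,0],[0,0,0,0,0,0],[0,0,0,0,0,0]]
  ],
  "grip": 0.3
}}

```text
clock: 28.9
eef_pos: [0.5607, -0.0368, 0.1974]
tcp_rot: [[-0.992, 0.129, 0.0], [0.129, 0.992, 0.0], [-0.0, 0.0, -1.0]]
ft_force: [0.9, -0.5, -0.3]
grip_width: 0.0555
grip_force: 0.0
```

>>> {"op": "arm_command", "data": {
  "targets": [
    [[0,0,-5,0,0,0],[0,0,-15,0,0,0],[0,0,-30,0,0,0],[0,0,-40,0,0,0],[40,0,-20,0,0,0],[40,0,0,0,0,0],[0,0,0,0,0,0],[0,0,0,0,0,0]]
  ]
}}

```text
clock: 29.7
eef_pos: [0.481, -0.0264, 0.3084]
tcp_rot: [[-0.992, 0.129, 0.002], [0.129, 0.992, -0.0], [-0.002, 0.0, -1.0]]
ft_force: [0.0, 0.4, -0.4]
grip_width: 0.0557
grip_force: 0.0
```

Run:
```python
from h import *
s=observe();print(s['eef_pos'],s['ft_force'],s['grip_width'])
im=vision.snapshot("side");cv2.imwrite("pics/c9.png",cv2.resize(im[150:215,235:305],None,fx=8,fy=8,interpolation=cv2.INTER_CUBIC))
```

```text
[ 0.48096779 -0.02642567  0.30844591] [ 0.04726021  0.36968494 -0.35589782] 0.05570088974540858
```

View pics/c9.png

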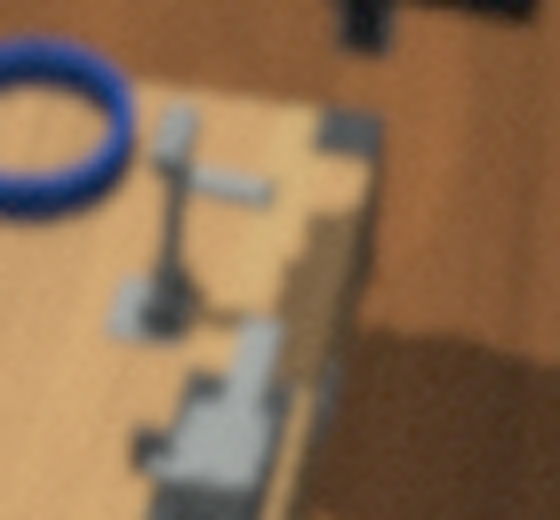

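The bar is now centred at about (175,139), which matches the 1.5 rad prediction of (174,141). The tab is open with its plate up, and the gripper is clear.

```bash
python3 -c "
from cell import env
print(env.finish_job())"
```

```text
the job is handed in; nothing more can be done
None
```

I slid the safety tab to its stop, where its plate sprang up, then lifted the latch lever upright to its stop, let go and handed the job in at about 30 s; one mispush on the lever's tang reached about 40 N at the wrist, and no verdict came back.

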